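Release-force check of three housing catches

TASK

Three repaired instrument housings on the bench each have a spring catch standing open, and just one of them is in limits: it clicks shut with less than 12 N pressed straight down on its pad, while the other two are far too stiff. Find that one by pressing, push it down until it clicks shut and leave it shut. Never force a stiff one down: if it has not clicked by about 12 N, let it spring back and leave it standing open.

Things in the scene. Friction and masses are not known exactly. Their poses are not given: they have to be found in the camera images.
- catch_a: Spring catch a: steel flap 66 long, 36 wide, 4 mm thick, hinged on top of a grey housing (120x80, 45 mm tall, screwed down). Origin: mid hinge, 49 mm above bench, mid thickness. y along the hinge; -x along the flap to its free end; z out of its top. Centre of the 24 mm round press pad: (-46, 0, 2) mm. Open: flap up 0.55 rad from level, pad 75 mm above bench; shut: level, pad 51 mm.
- catch_b: Spring catch b, built, sized and measured like a; neither letter nor place tells which is in limits. Over-centre: pressed down on the pad it resists like a spring; within about 0.13 rad of level it snaps shut by itself and stays; let go before that, it springs back open.
- catch_c: Spring catch c, built, sized and measured like a. Of the three, the one in limits gives way at about 6 N pressed down on the pad (more nearer the hinge); the two over-stiff ones need about 45 N there and give only a few mm at 12 N.

How it is judged:
At the end, for the whole second after the job is handed in: Just one catch, the one in limits, lies shut (flap within 0.1 rad of level) and the other two stand open (flap more than 0.45 rad from level) (((angle between catch_a's own z axis and vertical below 0.1 rad and angle between each of catch_b, catch_c's own z axis and vertical above 0.45 rad) or (angle between each of catch_a, catch_c's own z axis and vertical above 0.45 rad and angle between catch_b's own z axis and vertical below 0.1 rad) or (angle between each of catch_a, catch_b's own z axis and vertical above 0.45 rad and angle between catch_c's own z axis and vertical below 0.1 rad))); the robot touches nothing.
It fails at once if a catch is forced: pressed with more than 25 N while its flap is still open (over 0.15 rad from level), as it takes to shut an over-stiff one ((contact force between anything else and catch_a above 25 N and angle between catch_a's own z axis and vertical above 0.15 rad) or (contact force between anything else and catch_b above 25 N and angle between catch_b's own z axis and vertical above 0.15 rad) or (contact force between anything else and catch_c above 25 N and angle between catch_c's own z axis and vertical above 0.15 rad)).
It also fails if it takes over 40 s, if anything falls off the work surface, if the arm or the gripper's body presses on something with over 40 N, if the wrist force passes 120 N, or if a joint passes its speed limit or range.

ROBOT

A 6-joint arm with a two-finger parallel gripper is mounted at the origin on the work surface. World frame = base frame: x ahead of the robot, y to its left, z up, the work surface at z = 0. Lengths are in m, angles in rad, forces in N, time in s.
With the tool pointing down it reaches from about 0.375 to 0.9 m from the base axis. Payload 3.1 kg.
Tool frame: the origin (TCP) lies midway between the tips of the shut fingers; the grasp point (between the pads) lies manip.hold_point_z behind it (manip.hold_point_z is the distance from the TCP to the grasp point, in m); z points along the fingers, y is the direction in which the jaws open and shut (so a half turn about z gives the same grasp; the last joint's range is limited). The gripper opens to 85 mm and grips with 20 to 120 N. Pads are 22 mm wide; open, the fingers measure 114 mm over their backs; the gripper's body (76 mm by 85 mm) begins 54 mm behind the grasp point. The pads swing forward as they close: fully open they stand 13 mm farther back than shut.
Start: joints at [-1.341, 0.527, 1.433, -0, 1.181, -0.178], TCP at [0.248, -0.574, 0.231] pointing down, gripper open.
Joint ranges: [-3.08, 3.08], [-0.75, 2.2], [0.22, 2.44], [-1.43, 4.57], [0, 2.65], [-2.85, 2.85]. Speed limits (rad/s): [2.79, 2.79, 3.14, 3.14, 3.14, 3.14].

INTERFACE

Orientations are given as a unit quaternion [x, y, z, w].
In Python, from station import manip, snapshot, workorder, models gives the robot as it stands.
- The arm moves only by the tool jog_arm, never from a script. Its argument "commands" is a list of rows, each a list of 5 numbers: the opening in per cent of the stroke, from 0 (shut) to 100 (fully open), then the shift along the world's x, y, z in cm, then the turn about the world's z in rad. A call has 1 to 8 rows; each row shifts and turns the pose as measured when the row begins; what a row does not reach is not made up. A row lasts 1/12 s, in which the tool goes at most 41.7 mm and 7.16 degrees, less where a joint would pass 70% of its speed; a pose out of reach is approached as far as the arm can. A call with a gripper value outside its range is refused whole. The fingers move at their own pace and stop on an object; "squeeze" is the grip in N (left out, the last holds). Time passes only in rows, so rows that do not move let the fingers close. It gives the time, the measured TCP pose, the force and the opening at its end, in the units of the state.
- manip.sense(): the state, without advancing time (a new reading comes with each control period).
- snapshot(name): name is "scene" or "top" or "wrist"; returns a dict with "image" (420x560x3 uint8, red, green, blue), "intrinsics" (3x3 intrinsics, pixels), "extrinsics" (4x4, takes a point from camera to world coordinates); the wrist camera has in their place "hand_eye" (4x4, takes a point from camera to tool coordinates, whose origin is the TCP and whose axes are the flange's). Camera axes: x right, y down, z forward; pixel columns grow to the right and rows downward; lengths in m; the calibration is good to about 2 mm. A picture is of the moment at which its call begins: read the wrist's pose just before it. There is no depth.
- workorder.sign_off(): hands the job in, once; it reports no verdict.
Trained networks look in a picture, given as the dict that the camera call returned (one of the last four; its "shot" number tells which), for a name from the list of things; names that differ only in an ending like _2 or _b are one class to them, and where a whole thing is asked for, a point or a joint stands for the part that bears it (a point fixed in the world has none). Each returns a list of dicts, best first, with "score" (0 to 1); they miss things now and then, are a little off and sometimes report something else, mostly with a low value. They report only what shows in the picture. A call takes as long as a camera call.
- models.find_in(picture, name): "centre" ([x, y, z] in m, in world coordinates, good to about 4 mm: the middle of the surface that is visible of it).
- models.pinpoint(picture, name): "centre" ([x, y, z] in m, in world coordinates, good to about 4 mm: a listed point, or the origin of a listed thing).
The state is a dict: "t": time; "q": joint angles; "qd": joint speeds; "tau": joint torques, N m; "tcp_pos": TCP position; "tool_rot": TCP orientation; "force": force on the tool from outside, world axes, zero at the start; "ft_torque": the same for the moment, N m; "finger_gap": opening from 0.0 (shut) to 1.0 (fully open).
Only numpy, scipy, OpenCV 4.12 (cv2) and the standard library are available. Lean on these libraries where they do the work, as an engineer would, in place of code of your own. Each camera call takes 0.05 s, during which the arm holds its last target. There are 200 camera calls.

## Working session

There is one attempt and no reset: what is moved stays moved. The work goes in short steps, Python scripts to look and compute and a tool call to move; the robot and the scene stay as the last step left them, time stands still between calls to the robot, and variables do not carry over. Pictures are saved under pics/ and viewed, about 8 in all and at most 12, crops included, and the job is handed in when it is done.

Besides the shell and the picture viewer there is one more tool, called after "Call:" as name(argument=value, ...), one argument or row to a line, values as JSON. jog_arm: Moves the arm, as the interface text tells. Its arguments: {"type":"object","properties":{"commands":{"type":"array","items":{"type":"array","items":{"type":"number"}}},"squeeze":{"type":"number"}},"required":["commands"]}

```bash
mkdir -p pics; python3 - <<'E'
from station import manip, snapshot, workorder, models
import cv2
s=manip.sense();print(s['t'],s['tcp_pos'],s['tool_rot'],s['force'],manip.hold_point_z)
for n in("top","scene"):
    p=snapshot(n);cv2.imwrite(f'pics/{n}0.png',p['image'][:,:,::-1])
    print(n,p['intrinsics'],p['extrinsics'])
    for f in(models.pinpoint,models.find_in):
        print(f.__name__)
        for r in f(p,'catch_a'):print(r)
E
```

```text
0.0 [ 0.24772828 -0.57301008  0.23033964] [ 9.79280856e-01  2.02503869e-01 -3.44606988e-05 -1.08916554e-03] [-0.64774084  0.46721298 -0.32240149] 0.0187
top [[429.64974716   0.         279.09242363]
 [  0.         429.64974716 214.21274993]
 [  0.           0.           1.        ]] [[ 0.02082237 -0.99413836  0.10609121  0.44166227]
 [-0.99976231 -0.02139023 -0.00421738  0.00449019]
 [ 0.00646197 -0.10597818 -0.99434746  0.97414912]
 [ 0.          0.          0.          1.        ]]
call
{'centre': [0.5266, 0.3361, 0.0446], 'score': 0.92}
{'centre': [0.5879, -0.3261, 0.0494], 'score': 0.9}
{'centre': [0.5895, -0.0454, 0.0486], 'score': 0.76}
call
{'centre': [0.5603, -0.0597, 0.07], 'score': 0.63}
{'centre': [0.5516, -0.3276, 0.0727], 'score': 0.63}
scene [[524.79015645   0.         280.17538732]
 [  0.         524.79015645 203.87281254]
 [  0.           0.           1.        ]] [[ 0.80038414  0.48024298 -0.35882016  0.94097116]
 [ 0.59946607 -0.646214    0.47227948 -0.52691055]
 [-0.0050657  -0.59310551 -0.80510881  0.98952414]
 [ 0.          0.          0.          1.        ]]
call
{'centre': [0.5854, -0.0422, 0.0456], 'score': 0.9}
{'centre': [0.591, -0.3243, 0.0488], 'score': 0.71}
{'centre': [0.5284, 0.3376, 0.0477], 'score': 0.55}
call
{'centre': [0.4975, 0.3482, 0.0716], 'score': 0.86}
{'centre': [0.5581, -0.3243, 0.071], 'score': 0.68}
{'centre': [0.5585, -0.0576, 0.0694], 'score': 0.64}
```

View pics/top0.png

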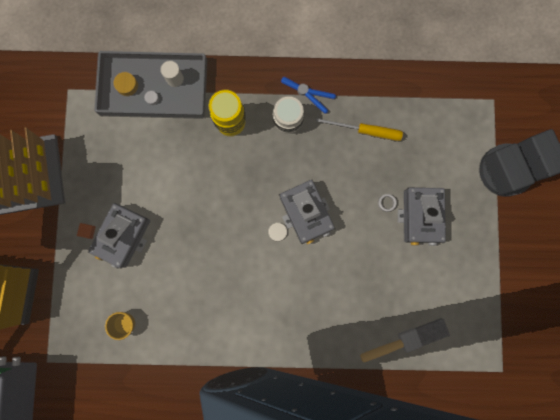

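View pics/scene0.png

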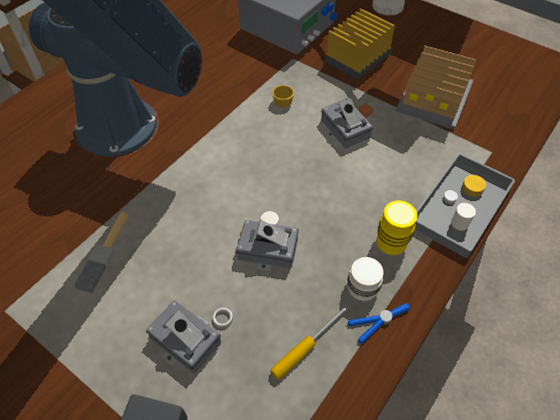

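The top view shows the three housings at about (425,215), (306,211) and (119,235), with dark round pads at (432,212), (308,208) and (111,234). The scene view shows the same three pads at about (181,325), (267,232) and (348,108). I'll refine the pads next.

```bash
python3 - <<'E'
from station import manip, snapshot
import cv2,numpy as np
seeds={'top':[(432,212),(308,208),(111,234)],'scene':[(181,325),(267,232),(348,108)]}
crops=[]
for n in seeds:
    p=snapshot(n);im=p['image'];K=p['intrinsics'];E=p['extrinsics']
    for (u,v) in seeds[n]:
        r=14;c=im[v-r:v+r+1,u-r:u+r+1].max(axis=2)
        _,l,st,ce=cv2.connectedComponentsWithStats((c<60).astype(np.uint8))
        d=[(np.hypot(*(ce[i]-r)) if st[i,4]>15 else 99) for i in range(1,len(ce))]
        i=1+int(np.argmin(d));uu,vv=ce[i]+[u-r,v-r]
        ray=E[:3,:3]@np.linalg.inv(K)@[uu,vv,1];o=E[:3,3];k=(0.075-o[2])/ray[2]
        print(n,(uu.round(1),vv.round(1)),st[i],(o+k*ray).round(4))
        crops.append(cv2.resize(im[v-32:v+33,u-32:u+33],(260,260),interpolation=cv2.INTER_CUBIC))
cv2.imwrite('pics/crops.png',np.vstack([np.hstack(crops[:3]),np.hstack(crops[3:])])[:,:,::-1])
E
```

```text
top (np.float64(432.1), np.float64(211.5)) [ 9 10 11  8 66] [ 0.5504 -0.3222  0.075 ]
top (np.float64(307.4), np.float64(207.9)) [ 9 10 10  8 58] [ 0.5522 -0.0588  0.075 ]
top (np.float64(110.8), np.float64(232.9)) [ 9  9 11  9 81] [0.4907 0.3514 0.075 ]
scene (np.float64(180.2), np.float64(325.2)) [  8   9  12  12 109] [ 0.5522 -0.3242  0.075 ]
scene (np.float64(267.8), np.float64(230.3)) [11  8  9 10 67] [ 0.5537 -0.0608  0.075 ]
scene (np.float64(348.2), np.float64(108.2)) [11 10  8  9 53] [0.4917 0.3484 0.075 ]
```

View pics/crops.png

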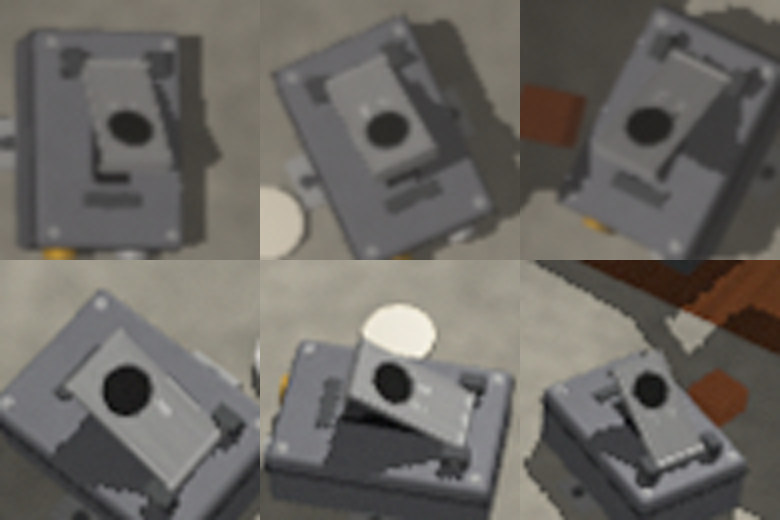

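Call:
jog_arm(
  commands=[
    [0, 3, 2.5, 0, -0.1],
    [0, 3, 2.5, 0, -0.1],
    [0, 3, 2.5, 0, -0.1],
    [0, 3, 2.5, 0, -0.1],
    [0, 3, 2.5, 0, 0],
    [0, 3, 2.5, 0, 0],
    [0, 3, 2.5, 0, 0],
    [0, 3, 2.5, 0, 0],
  ],
)

```text
t: 1.07
tcp_pos: [0.4888, -0.3737, 0.2316]
tool_rot: [1.0, -0.015, -0.001, 0.003]
force: [-0.1, -1.2, 0.0]
finger_gap: 0.003
```

Call:
jog_arm(
  commands=[
    [0, 3, 2.5, 0, 0],
    [0, 3, 2.5, 0, 0],
    [0, 0.5, 0.1, -2.5, 0],
    [0, 0, 0, -3.5, 0],
    [0, 0, 0, -3.5, 0],
    [0, 0, 0, -3, 0],
    [0, 0, 0, -1, 0],
    [0, 0, 0, 0, 0],
  ],
)

```text
t: 1.73
tcp_pos: [0.5684, -0.3112, 0.0968]
tool_rot: [1.0, -0.007, 0.006, 0.007]
force: [-0.0, -0.4, -0.0]
finger_gap: -0.003
```

Call:
jog_arm(
  commands=[
    [0, -1.4, -1.2, 0, 0],
    [0, 0, 0, 0, 0],
    [0, 0, 0, 0, 0],
  ],
)

```text
t: 1.98
tcp_pos: [0.5552, -0.324, 0.0986]
tool_rot: [1.0, -0.007, 0.007, 0.007]
force: [0.9, -0.1, -0.6]
finger_gap: 0.004
```

Call:
jog_arm(
  commands=[
    [0, 0, 0, -0.8, 0],
    [0, 0, 0, -0.2, 0],
    [0, 0, 0, -0.2, 0],
    [0, 0, 0, 0, 0],
  ],
)

```text
t: 2.32
tcp_pos: [0.5583, -0.3261, 0.0905]
tool_rot: [1.0, -0.008, 0.011, 0.01]
force: [-0.7, 0.2, 0.5]
finger_gap: -0.0
```

Call:
jog_arm(
  commands=[
    [0, 0, 0, -0.2, 0],
    [0, 0, 0, 0, 0],
  ],
)

```text
t: 2.48
tcp_pos: [0.5589, -0.3259, 0.0888]
tool_rot: [1.0, -0.008, 0.011, 0.01]
force: [0.7, 0.0, -0.1]
finger_gap: 0.001
```

Call:
jog_arm(
  commands=[
    [0, 0, 0, -0.2, 0],
    [0, 0, 0, 0, 0],
  ],
)

```text
t: 2.65
tcp_pos: [0.5592, -0.3257, 0.0868]
tool_rot: [1.0, -0.007, 0.011, 0.01]
force: [0.4, -0.2, -0.3]
finger_gap: 0.0
```

Call:
jog_arm(
  commands=[
    [0, -0.6, 0.2, 0, 0],
    [0, 0, 0, -0.2, 0],
    [0, 0, 0, 0, 0],
  ],
)

```text
t: 2.9
tcp_pos: [0.5526, -0.3232, 0.0845]
tool_rot: [1.0, -0.007, 0.011, 0.01]
force: [0.3, 0.2, -0.2]
finger_gap: 0.004
```

Call:
jog_arm(
  commands=[
    [0, 0, 0, -0.2, 0],
    [0, 0, 0, 0, 0],
  ],
)

```text
t: 3.07
tcp_pos: [0.5522, -0.3231, 0.0822]
tool_rot: [1.0, -0.007, 0.011, 0.01]
force: [0.5, -0.1, 0.2]
finger_gap: -0.003
```

Call:
jog_arm(
  commands=[
    [0, 0, 0, -0.2, 0],
    [0, 0, 0, 0, 0],
  ],
)

```text
t: 3.23
tcp_pos: [0.5522, -0.3232, 0.08]
tool_rot: [1.0, -0.007, 0.011, 0.01]
force: [0.6, 0.7, -0.4]
finger_gap: 0.002
```

Call:
jog_arm(
  commands=[
    [0, 0, 0, -0.2, 0],
    [0, 0, 0, 0, 0],
  ],
)

```text
t: 3.4
tcp_pos: [0.5533, -0.3238, 0.0793]
tool_rot: [1.0, -0.007, 0.012, 0.011]
force: [-0.1, -0.2, 1.3]
finger_gap: 0.003
```

Call:
jog_arm(
  commands=[
    [0, 0, 0, -0.2, 0],
    [0, 0, 0, 0, 0],
  ],
)

```text
t: 3.57
tcp_pos: [0.5544, -0.3244, 0.0786]
tool_rot: [1.0, -0.007, 0.013, 0.011]
force: [0.3, -0.4, -0.2]
finger_gap: -0.002
```

Call:
jog_arm(
  commands=[
    [0, 0, 0, -0.2, 0],
    [0, 0, 0, 0, 0],
  ],
)

```text
t: 3.73
tcp_pos: [0.5555, -0.325, 0.0778]
tool_rot: [1.0, -0.007, 0.015, 0.012]
force: [0.5, 0.5, 0.1]
finger_gap: -0.001
```

Call:
jog_arm(
  commands=[
    [0, 0, 0, -0.2, 0],
    [0, 0, 0, 0, 0],
  ],
)

```text
t: 3.9
tcp_pos: [0.5566, -0.3255, 0.0772]
tool_rot: [1.0, -0.007, 0.016, 0.013]
force: [0.4, 0.5, 1.0]
finger_gap: 0.001
```

Call:
jog_arm(
  commands=[
    [0, -0.4, 0.2, -0.3, 0],
    [0, 0, 0, 0, 0],
  ],
)

```text
t: 4.07
tcp_pos: [0.5573, -0.3261, 0.0771]
tool_rot: [1.0, -0.008, 0.022, 0.017]
force: [0.3, 0.4, -0.5]
finger_gap: 0.002
```

Call:
jog_arm(
  commands=[
    [0, -0.1, 0.05, -0.3, 0],
    [0, 0, 0, 0, 0],
  ],
)

```text
t: 4.23
tcp_pos: [0.5584, -0.3269, 0.0762]
tool_rot: [0.999, -0.008, 0.024, 0.019]
force: [0.8, -0.1, 0.1]
finger_gap: -0.001
```

```bash
python3 - <<'E'
from station import manip, snapshot
import cv2
s=manip.sense();print({k:v for k,v in s.items()})
p=snapshot('scene');cv2.imwrite('pics/s1.png',cv2.resize(p['image'][:,:,::-1],(800,600)))
E
```

```text
{'t': 4.2333, 'q': array([-0.70345136,  0.73144744,  1.53855519,  0.00396532,  0.81026752,
        0.88057961]), 'qd': array([ 0.00071517, -0.00136969, -0.00750173, -0.00813087, -0.01007483,
       -0.00275795]), 'tau': array([-7.65361469e-01, -4.61186564e+01, -1.22436592e+01, -1.62808020e-01,
       -2.48043146e-01, -8.30259902e-03]), 'tcp_pos': array([ 0.55835861, -0.32693323,  0.07622449]), 'tool_rot': array([ 0.99949738, -0.0079361 ,  0.02445802,  0.01854192]), 'force': array([ 0.83764731, -0.12604311,  0.06477544]), 'ft_torque': array([ 0.1097966 ,  0.04340886, -0.03994806]), 'finger_gap': -0.0007568940140746203}
```

View pics/s1.png

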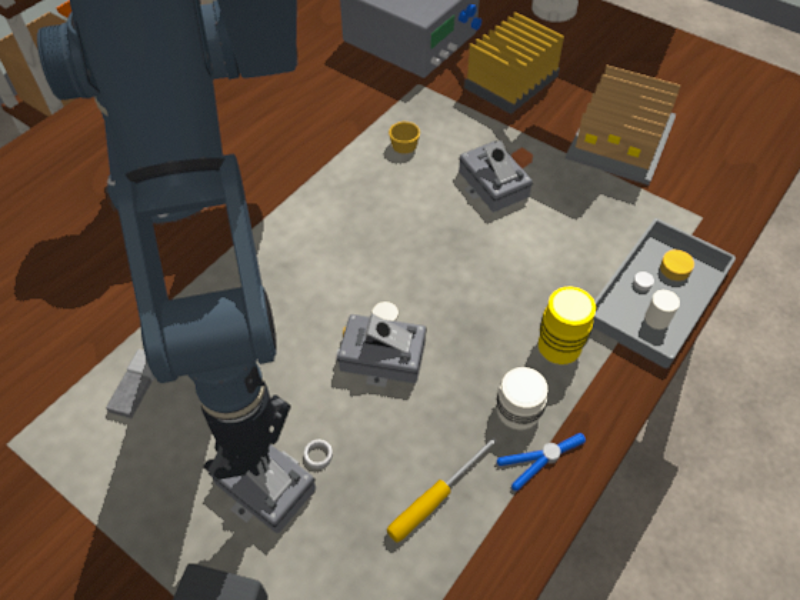

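No obstruction is visible: the fingertips are at catch 1, lower left. Zero rows re-target the measured pose and relax the press, so I'll read the force right after a pressing row.

Call:
jog_arm(
  commands=[
    [0, 0, 0, -0.2, 0],
  ],
)

```text
t: 4.37
tcp_pos: [0.559, -0.3273, 0.0751]
tool_rot: [0.999, -0.008, 0.025, 0.019]
force: [0.2, 2.0, 14.9]
finger_gap: 0.003
```

Call:
jog_arm(
  commands=[
    [0, 0, 0, -0.2, 0],
  ],
)

```text
t: 4.45
tcp_pos: [0.56, -0.3276, 0.0746]
tool_rot: [0.999, -0.008, 0.027, 0.02]
force: [-0.1, 2.2, 12.9]
finger_gap: -0.003
```

Call:
jog_arm(
  commands=[
    [0, 0, 0, -0.3, 0],
  ],
)

```text
t: 4.53
tcp_pos: [0.5613, -0.3281, 0.0736]
tool_rot: [0.999, -0.008, 0.028, 0.021]
force: [0.5, 2.5, 15.8]
finger_gap: -0.001
```

About 13–16 N has moved it only slightly and it has not clicked, so this catch is stiff. Letting go and moving to the middle one.

Call:
jog_arm(
  commands=[
    [0, 0, 0, 1, 0],
    [0, 0, 0, 3, 0],
    [0, 0, 0, 3, 0],
    [0, 0, 3, 1, 0.1],
    [0, 0, 3.5, 0, 0.1],
    [0, 0, 3.5, 0, 0.1],
    [0, 0, 3.5, 0, 0.1],
    [0, 0, 3.5, 0, 0],
  ],
)

```text
t: 5.2
tcp_pos: [0.5568, -0.1603, 0.1516]
tool_rot: [0.98, 0.195, 0.028, 0.016]
force: [0.6, -0.0, -0.5]
finger_gap: -0.0
```

Call:
jog_arm(
  commands=[
    [0, 0, 3, 0, 0],
    [0, 0, 2.5, 0, 0],
    [0, 0, 0, 0, 0],
    [0, 0, 0, 0, 0],
  ],
)

```text
t: 5.53
tcp_pos: [0.5503, -0.0946, 0.1481]
tool_rot: [0.98, 0.199, 0.023, 0.012]
force: [0.8, -1.0, 0.7]
finger_gap: -0.003
```

Call:
jog_arm(
  commands=[
    [0, 0.3, 2, 0, 0],
    [0, 0, 0.8, -1.5, 0],
    [0, 0, 0, -2, 0],
    [0, 0, 0, -1, 0],
    [0, 0, 0, 0, 0],
    [0, 0, 0, 0, 0],
  ],
)

```text
t: 6.03
tcp_pos: [0.553, -0.0704, 0.0998]
tool_rot: [0.98, 0.197, 0.021, 0.012]
force: [-0.1, 0.7, -0.3]
finger_gap: 0.001
```

Call:
jog_arm(
  commands=[
    [0, 0.2, 1.1, 0, 0],
    [0, 0, 0, -0.5, 0],
    [0, 0, 0, -0.4, 0],
    [0, 0, 0, 0, 0],
  ],
)

```text
t: 6.37
tcp_pos: [0.5566, -0.0609, 0.0918]
tool_rot: [0.98, 0.196, 0.023, 0.013]
force: [-0.1, 0.3, -0.8]
finger_gap: -0.003
```

Call:
jog_arm(
  commands=[
    [0, -0.2, 0, -0.4, 0],
    [0, 0, 0, -0.4, 0],
  ],
)

```text
t: 6.53
tcp_pos: [0.5554, -0.0611, 0.0844]
tool_rot: [0.98, 0.196, 0.024, 0.014]
force: [0.1, -0.5, 0.0]
finger_gap: -0.002
```

Call:
jog_arm(
  commands=[
    [0, 0, 0, -0.2, 0],
    [0, 0, 0, -0.2, 0],
  ],
)

```text
t: 6.7
tcp_pos: [0.5552, -0.0612, 0.0798]
tool_rot: [0.98, 0.196, 0.024, 0.014]
force: [-0.0, 0.3, -0.1]
finger_gap: 0.002
```

Call:
jog_arm(
  commands=[
    [0, 0, 0, -0.2, 0],
  ],
)

```text
t: 6.78
tcp_pos: [0.5555, -0.0613, 0.0782]
tool_rot: [0.98, 0.196, 0.024, 0.014]
force: [-1.2, 0.1, 13.1]
finger_gap: 0.001
```

Call:
jog_arm(
  commands=[
    [0, 0, 0, -0.2, 0],
  ],
)

```text
t: 6.87
tcp_pos: [0.5565, -0.0613, 0.0774]
tool_rot: [0.98, 0.195, 0.025, 0.015]
force: [-2.2, 2.4, 15.5]
finger_gap: 0.006
```

Also stiff: 13–15 N for barely a millimetre. Releasing and going to the third.

Call:
jog_arm(
  commands=[
    [0, 0, 0, 1, 0],
    [0, 0, 0, 3, 0],
    [0, 0, 0, 3, 0],
    [0, 0, 3, 1, -0.1],
    [0, -0.5, 3.5, 0, -0.1],
    [0, -0.5, 3.5, 0, -0.1],
    [0, -0.5, 3.5, 0, -0.1],
    [0, -0.5, 3.5, 0, -0.1],
  ],
)

```text
t: 7.53
tcp_pos: [0.5403, 0.1049, 0.1651]
tool_rot: [0.997, -0.07, 0.026, 0.022]
force: [0.1, -0.0, 0.7]
finger_gap: 0.004
```

Call:
jog_arm(
  commands=[
    [0, -0.5, 3.5, 0, -0.1],
    [0, -0.5, 3.5, 0, -0.1],
    [0, -0.5, 3.5, 0, 0],
    [0, -0.5, 3.5, 0, 0],
    [0, -0.5, 3, 0, 0],
    [0, 0, 0, 0, 0],
    [0, 0, 0, 0, 0],
  ],
)

```text
t: 8.12
tcp_pos: [0.5112, 0.2901, 0.168]
tool_rot: [0.984, -0.172, 0.026, 0.023]
force: [-0.3, 0.1, 0.2]
finger_gap: 0.002
```

Call:
jog_arm(
  commands=[
    [0, -0.8, 3, 0, 0],
    [0, -0.7, 2.2, -1, 0],
    [0, 0, 0, -2.5, 0],
    [0, 0, 0, -2, 0],
    [0, 0, 0, -1, 0],
    [0, 0, 0, 0, 0],
    [0, 0, 0, 0, 0],
  ],
)

```text
t: 8.7
tcp_pos: [0.4985, 0.3388, 0.1035]
tool_rot: [0.984, -0.175, 0.028, 0.023]
force: [0.5, 1.1, -0.2]
finger_gap: -0.0
```

Call:
jog_arm(
  commands=[
    [0, -0.5, 1, 0, 0],
    [0, 0, 0, -0.6, 0],
    [0, 0, 0, -0.5, 0],
    [0, 0, 0, 0, 0],
  ],
)

```text
t: 9.03
tcp_pos: [0.4958, 0.3486, 0.0949]
tool_rot: [0.984, -0.177, 0.03, 0.022]
force: [-1.0, 0.5, -0.5]
finger_gap: -0.002
```

Call:
jog_arm(
  commands=[
    [0, -0.2, 0.1, -0.5, 0],
    [0, 0, 0, -0.5, 0],
  ],
)

```text
t: 9.2
tcp_pos: [0.4948, 0.3502, 0.0858]
tool_rot: [0.983, -0.177, 0.031, 0.021]
force: [0.1, -0.9, -0.5]
finger_gap: -0.002
```

Call:
jog_arm(
  commands=[
    [0, 0, 0, -0.2, 0],
    [0, 0, 0, -0.2, 0],
  ],
)

```text
t: 9.37
tcp_pos: [0.4944, 0.3501, 0.0809]
tool_rot: [0.984, -0.177, 0.031, 0.021]
force: [0.3, 0.3, 0.5]
finger_gap: -0.002
```

Call:
jog_arm(
  commands=[
    [0, 0, 0, -0.2, 0],
  ],
)

```text
t: 9.45
tcp_pos: [0.4943, 0.3501, 0.0785]
tool_rot: [0.984, -0.177, 0.031, 0.021]
force: [-1.3, 0.5, 1.7]
finger_gap: -0.001
```

Call:
jog_arm(
  commands=[
    [0, 0, 0, -0.2, 0],
  ],
)

```text
t: 9.53
tcp_pos: [0.4946, 0.3502, 0.0765]
tool_rot: [0.984, -0.177, 0.031, 0.021]
force: [-0.2, 0.2, 3.2]
finger_gap: -0.002
```

Call:
jog_arm(
  commands=[
    [0, 0, 0, -0.2, 0],
  ],
)

```text
t: 9.62
tcp_pos: [0.4949, 0.3503, 0.0747]
tool_rot: [0.984, -0.177, 0.031, 0.021]
force: [-0.7, -0.2, 4.4]
finger_gap: 0.002
```

This one yields softly: about 4 N after 4 mm. Pressing on.

Call:
jog_arm(
  commands=[
    [0, 0, 0, -0.2, 0],
    [0, 0, 0, -0.2, 0],
  ],
)

```text
t: 9.78
tcp_pos: [0.4956, 0.3506, 0.0715]
tool_rot: [0.983, -0.177, 0.032, 0.02]
force: [-1.8, 0.0, 5.2]
finger_gap: -0.004
```

Call:
jog_arm(
  commands=[
    [0, 0, 0, -0.25, 0],
    [0, 0, 0, -0.25, 0],
  ],
)

```text
t: 9.95
tcp_pos: [0.4961, 0.351, 0.0675]
tool_rot: [0.983, -0.177, 0.033, 0.02]
force: [-1.4, 0.1, 5.3]
finger_gap: -0.001
```

Call:
jog_arm(
  commands=[
    [0, 0, 0, -0.25, 0],
    [0, 0, 0, -0.25, 0],
  ],
)

```text
t: 10.12
tcp_pos: [0.496, 0.3513, 0.0634]
tool_rot: [0.983, -0.177, 0.033, 0.02]
force: [-2.2, -0.9, 4.7]
finger_gap: -0.002
```

Call:
jog_arm(
  commands=[
    [0, 0, 0, -0.25, 0],
    [0, 0, 0, -0.25, 0],
  ],
)

```text
t: 10.28
tcp_pos: [0.4956, 0.3516, 0.0586]
tool_rot: [0.983, -0.177, 0.033, 0.019]
force: [-1.0, -0.3, 1.2]
finger_gap: -0.0
```

Call:
jog_arm(
  commands=[
    [0, 0, 0, -0.25, 0],
  ],
)

```text
t: 10.37
tcp_pos: [0.4956, 0.3516, 0.0557]
tool_rot: [0.983, -0.177, 0.033, 0.019]
force: [-0.3, 0.2, 1.1]
finger_gap: 0.001
```

Call:
jog_arm(
  commands=[
    [0, 0, 0, -0.2, 0],
  ],
)

```text
t: 10.45
tcp_pos: [0.4954, 0.3514, 0.053]
tool_rot: [0.983, -0.177, 0.033, 0.019]
force: [-0.5, -0.3, 0.1]
finger_gap: 0.002
```

The force has dropped to zero, so it snapped shut. Backing off and checking.

Call:
jog_arm(
  commands=[
    [0, 0, 0, 1.5, 0],
    [0, 0, 0, 3, 0],
    [0, 0, 0, 4, 0],
    [0, -1, -3.5, 1, 0],
    [0, -1, -3.5, 0, 0],
    [0, -1, -3.5, 0, 0],
    [0, -1, -3.5, 0, 0],
    [0, 0, -3, 0, 0],
  ],
)

```text
t: 11.12
tcp_pos: [0.4546, 0.181, 0.1462]
tool_rot: [0.984, -0.172, 0.034, 0.019]
force: [0.4, -0.8, -0.6]
finger_gap: -0.002
```

```bash
python3 - <<'E'
from station import manip, snapshot
import cv2,numpy as np
s=manip.sense();print(s['t'],s['tcp_pos'],s['force'])
im=snapshot('scene')['image'];im2=snapshot('top')['image']
S=[(181,325),(267,232),(348,108)];T=[(432,212),(308,208),(111,234)]
f=lambda im,u,v:cv2.resize(im[v-32:v+33,u-32:u+33],(260,260),interpolation=cv2.INTER_CUBIC)
cv2.imwrite('pics/end.png',np.vstack([np.hstack([f(im2,*c) for c in T]),np.hstack([f(im,*c) for c in S])])[:,:,::-1])
E
```

```text
11.1167 [0.45457616 0.18095766 0.14624035] [ 0.42430449 -0.7654699  -0.6204379 ]
```

View pics/end.png

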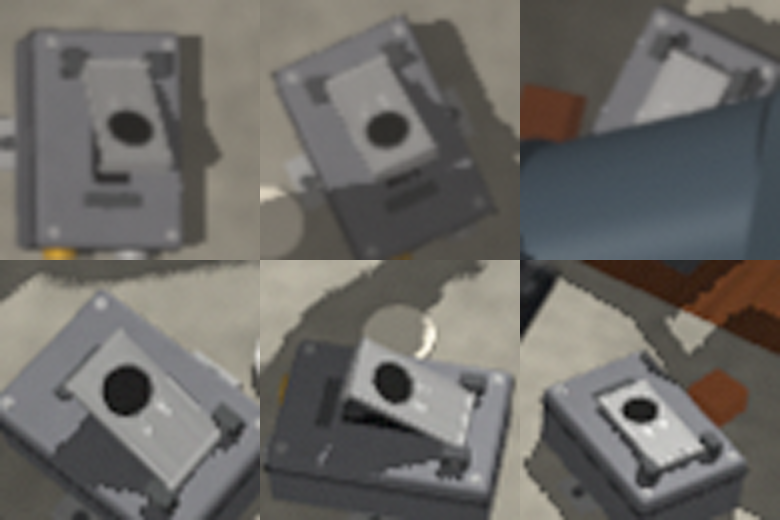

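The crops show the third catch lying flat, with its pad at about (640,410). The other two stand open exactly as before, and the tool is clear of everything. Handing in.

Call:
jog_arm(
  commands=[
    [0, 0, 0, 0, 0],
    [0, 0, 0, 0, 0],
    [0, 0, 0, 0, 0],
  ],
)

```text
t: 11.47
tcp_pos: [0.4573, 0.1789, 0.1457]
tool_rot: [0.984, -0.176, 0.034, 0.019]
force: [0.9, 1.3, 0.4]
finger_gap: -0.004
```

```bash
python3 -c "
from station import workorder
print(workorder.sign_off())"
```

```text
the job is handed in; nothing more can be done
None
```

I found the catch that is in limits and shut it: the one on the robot's left, with its pad near (0.49, 0.35). It gave way at about 5 N, the force dropped to zero as it snapped over, and it stayed shut. I handed the job in at about 11.5 s, with no verdict reported.

- **Stiff catches:** the right one (pad near y = -0.32) and the middle one (y = -0.06) held at about 13–16 N with only slight movement, so I let both spring back. That is a little over the 12 N guide but well under the 25 N limit.
- **Force reading on the right catch:** at first it read near zero because the rows that did not move relaxed the press before each reading. I then read the force straight after each pressing row. Force peaks between readings were not seen.
- **Final checks:** the last scene picture shows the left catch lying flat and the other two standing open as at the start. The arm hid part of the left catch in the top view. The tool was clear of everything, and its force reading was within about 1.3 N of zero.

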